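# Shut the tea box: fold its sprung flap over and tuck it under the lip

### The job

Close the tea box: push its raised flap over with the fingertips until it lies flat on the box, and while holding it down push it along against its rib until its front edge is tucked fully home under the metal lip, so that it stays shut when you let go. Only touch and push: do not grip or lift the flap or the box, keep the box where it stands, leave the mug, glass, tin and teaspoon alone, and move the hand clear at the end.

Things in the scene. Friction and masses are not known exactly. Their poses are not given: they have to be found in the camera images.
- tea_box: Open plywood tea box with paper sachets inside, 150 mm (its x) by 140 mm (its y) by 60 mm high, 1.8 kg, loose on the worktop (slides at about 9 N of sideways push). Origin at the centre of its underside; +x points to the side with the retaining lip, -x to the hinge side, z up. Steel hinge cheeks at y = +-68 mm, x from -75 to -29 mm, reach 71 mm high.
- flap (a joint): Angle of the flap about its hinge: 0 = flat on the box (a stop), pi/2 = upright, more = leaning back away from the lip (stop at 2.1); starts between 1.5 and 2.0. The hinge is sprung: let go, the flap springs back up to above 1 rad unless the lip holds it (at the angles where it starts it stays at rest); at 0 the spring lifts with about 0.1 N m.
- hinge_pin (a joint): How far (m) flap and hinge pin have slid in the slots of the cheeks along the box's +x: 0 = fully back, 0.022 = end stop, fully home. Starts at 0 to 0.003. Slides stiffly (about 5 N of friction) and stays where it is left. At 0 the lying flap ends 5 mm short of the lip's mouth; at 0.022 it reaches 17 mm under the lip.
- flap_hinge (a point): Middle of the flap's hinge axis, which runs along the box's y, 64 mm above the underside of the box, at box x = -66 mm plus the value of joint hinge_pin (it slides with the flap). Axes as the box.
- flap_edge (a point): Middle of the flap's free edge, 112 mm from the hinge axis. The flap is a wooden panel 128 mm wide and 5 mm thick. Its inner face faces the box when shut; its outer face is then on top.
- flap_nook (a point): Point on the flap's outer face, on its centre line, 70 mm from the hinge axis, where a fingertip can push the flap over, hold it down and slide it: a rib 90 mm wide, 9 mm thick, 7 mm high crosses the outer face from 80 to 89 mm from the hinge axis, so a fingertip here bears on the rib's hinge side. Axes: x from hinge to free edge, z out of the outer face.
- lip_mouth (a point): Middle of the lip's front edge, on its underside, 71 mm above the box's underside, 51 mm from its origin along +x. The lip is a steel plate 3 mm thick, 140 mm wide, that overhangs the box for 24 mm from its +x edge; top about 74 mm high. The lying flap's top is 66.5 mm high, 2.5 to 4.5 mm below the lip.
- mug: Mug, 84x114x94 mm, beyond the lip side of the box; leave alone. Origin at the centre of its underside.
- glass: Drinking glass, 84 mm wide, 93 mm high, beyond the lip side of the box; leave alone. Origin at the centre of its underside.
- tin: Low round food tin, 86 mm wide, 40 mm high, behind the hinge side of the box; leave alone. Origin at the centre of its underside.
- teaspoon: Teaspoon lying behind the hinge side of the box, 140x30x13 mm; leave alone. Origin at the centre of its underside.

How it is judged:
At the end, for the whole second after the job is handed in: The flap lies flat (within 0.08 rad), at rest, slid at least 16 of its 22 mm toward the lip, so that its edge is at least 11 mm under the lip; the box stands level within 35 mm of where it was, and mug, glass, tin and teaspoon within 30 mm of where they were (value of joint flap below 0.08 rad and value of joint hinge_pin above 0.016 m and velocity of joint flap between -0.05 and 0.05 rad/s and linear speed of tea_box below 0.01 m/s and distance of tea_box from where it was at the start of the episode below 0.035 m and angle between tea_box's own z axis and vertical below 0.05 rad and distance of each of mug, glass, tin, teaspoon from where it was at the start of the episode below 0.03 m); the robot touches nothing.
It fails at once if the flap is pinched between the fingers (both faces, or both sides of its rib, gripped at once) ((contact force between the fingers and flap_c0 above 2 N and contact force between the fingers and flap_c1 above 2 N) or (contact force between the fingers and flap_c2 above 2 N and contact force between the fingers and flap_c3 above 2 N)).
It fails at once if the box is lifted, tipped or pushed out of its place (35 mm) (height (world z) of tea_box above 0.012 m or distance of tea_box from where it was at the start of the episode above 0.035 m or angle between tea_box's own z axis and vertical above 0.15 rad).
It fails at once if the mug, glass, tin or teaspoon is moved by more than 30 mm, lifted or tipped (distance of any of mug, glass, tin, teaspoon from where it was at the start of the episode above 0.03 m or angle between any of mug, glass, tin's own z axis and vertical above 0.35 rad).
It also fails if it takes over 45 s, if anything falls off the work surface, if the arm or the gripper's body presses on something with over 40 N, if the wrist force passes 120 N, or if a joint passes its speed limit or range.

### The arm

A 7-joint arm with a two-finger parallel gripper is mounted at the origin on a cart in front of the work surface, level with it; the furniture and walls round the work are solid. World frame = base frame: x ahead of the robot, y to its left, z up, the work surface at z = 0. Lengths are in m, angles in rad, forces in N, time in s.
With the tool pointing down it reaches from about 0.4 to 0.9 m from the base axis. Payload 5.6 kg.
Tool frame: the origin (TCP) lies midway between the tips of the shut fingers; the grasp point (between the pads) lies 19 mm behind it; z points along the fingers, y is the line along which they close (so a half turn about z gives the same grasp; the last joint's range is limited). The gripper opens to 92 mm and grips with 3 to 60 N. Pads are 20 mm wide; open, the fingers measure 128 mm over their backs; the gripper's body (75 mm by 189 mm) begins 69 mm behind the grasp point.
Start: joints at [-1.145, 0.468, -0.012, 1.603, 0.006, 1.071, -0.056], TCP at [0.294, 0.58, 0.181] pointing down, gripper open.
Joint ranges: [-2.53, 2.53], [-0.31, 2.02], [-1.57, 1.55], [0.28, 2.44], [-1.29, 4.43], [0.15, 1.84], [-2.92, 2.92]. Speed limits (rad/s): [2.57, 2.57, 3.14, 3.14, 3.14, 3.14, 3.14].

### API

Orientations are given as a 3x3 rotation matrix whose columns are the frame's x, y, z axes.
In Python, from station import env, effector, solver, viewer, workorder, search_frame, tip_of gives the robot as it stands. Calls block until the motion is done:
- env.reach(position, orientation): joint-space move of the TCP to a pose.
- env.movel(position, frame=None, rate=0.15): straight line of the TCP; frame=None keeps the orientation; rate is the mean speed in m/s.
- env.goto_joints(angles): joint-space move.
- effector.release() and effector.grasp(squeeze=None): open the fingers fully, or close them until they stop; squeeze is the grip in N (None keeps the last).
- env.pause(seconds).
- solver.inverse_kinematics(position, orientation): joint angles nearest the present ones, or None.
- env.sense(): the state.
- viewer.read_camera(name): name is "scene" or "top" or "wrist"; returns (picture, depth): 480x640x3 uint8, red, green, blue; 480x640 float32, m along the optical axis (not along the pixel's ray), 0 where there is no reading.
- viewer.camera_info(name): a dict with "intrinsics" (3x3 intrinsics, pixels), "eye" and "rotation" of the camera in the world; the wrist camera has in their place "T_tool_cam" (4x4, takes a point from camera to tool coordinates, whose origin is the TCP and whose axes are the flange's). Camera axes: x right, y up, looking along -z (the intrinsics and any distortion apply to the point x, -y, -z); pixel columns grow to the right and rows downward; lengths in m; the calibration is good to about 2 mm. A picture is of the moment at which its call begins: read the wrist's pose just before it. camera_info takes no time and is no camera call.
A pose or a line that the arm cannot do raises env.PlanningError and nothing moves.
- workorder.finish_job(): hands the job in; it is judged then, once.
Trained networks look in the newest picture that a camera, given by its name, has taken for a name from the list of things; names that differ only in an ending like _2 or _b are one class to them, and where a whole thing is asked for, a point or a joint stands for the part that bears it (a point fixed in the world has none). Each returns a list of dicts, best first, with "score" (0 to 1); they miss things now and then, are a little off and sometimes report something else, mostly with a low value. They report only what shows in the picture. A call takes as long as a camera call.
- search_frame(camera, name): "at" ([x, y, z] in m, in world coordinates, good to about 4 mm: the middle of the surface that is visible of it).
- tip_of(camera, name): "at" ([x, y, z] in m, in world coordinates, good to about 4 mm: a listed point, or the origin of a listed thing).
The state is a dict: "t": time; "joint_positions": joint angles; "joint_velocities": joint speeds; "tau": joint torques, N m; "ee_pos": TCP position; "tcp_rot": TCP orientation; "wrist_force": force on the tool from outside, world axes, zero at the start; "moment": the same for the moment, N m; "gripper_width": finger opening in m; "grasp_force": force on a finger pad.
Only numpy, scipy, OpenCV 4.12 (cv2) and the standard library are available. Lean on these libraries where they do the work, as an engineer would, in place of code of your own. Each camera call takes 0.05 s, during which the arm holds its last target. There are 200 camera calls.

## Working session

There is one attempt and no reset: what is moved stays moved. The work goes in short steps, each a Python script; the robot and the scene stay as the last script left them, time stands still between calls to the robot, and variables do not carry over. Pictures are saved under pics/ and viewed, at most 10 in all, crops included, and the job is handed in when it is done.

```bash
mkdir -p pics; python3 - <<'E'
from station import *
import cv2,numpy as np
ims=[]
for c in ["scene","top"]:
    p,d=viewer.read_camera(c); ims.append(p)
    cv2.imwrite(f"pics/{c}0.png",p[:,:,::-1])
    for n in ["tea_box","flap_hinge","flap_edge","flap_nook","lip_mouth","mug","glass","tin","teaspoon"]:
        r=tip_of(c,n); print(c,n,[(np.round(q["at"],3).tolist(),round(q["score"],2)) for q in r[:2]])
s=env.sense();print(s["t"],s["tcp_rot"],s["wrist_force"])
E
```

```text
scene tea_box [([0.479, -0.043, -0.002], 0.72)]
scene flap_hinge [([0.459, -0.104, 0.066], 0.62)]
scene flap_edge [([0.449, -0.142, 0.172], 0.95)]
scene flap_nook [([0.456, -0.128, 0.131], 0.66)]
scene lip_mouth [([0.498, 0.007, 0.073], 0.89)]
scene mug [([0.461, 0.142, -0.002], 0.56)]
scene glass []
scene tin [([0.487, -0.24, 0.001], 0.74)]
scene teaspoon [([0.395, -0.216, 0.0], 0.57)]
top tea_box [([0.484, -0.045, -0.002], 0.71)]
top flap_hinge [([0.464, -0.104, 0.062], 0.71)]
top flap_edge [([0.448, -0.142, 0.168], 0.69)]
top flap_nook [([0.456, -0.131, 0.128], 0.64)]
top lip_mouth [([0.5, 0.007, 0.072], 0.71)]
top mug [([0.46, 0.136, -0.001], 0.71)]
top glass [([0.587, 0.087, 0.004], 0.85), ([0.396, -0.22, -0.001], 0.23)]
top tin [([0.486, -0.238, 0.003], 0.85)]
top teaspoon [([0.396, -0.22, -0.001], 0.66)]
1.0 [[-8.92047861e-01  4.51940935e-01  6.89839211e-05]
 [ 4.51940940e-01  8.92047858e-01  8.11296166e-05]
 [-2.48711642e-05  1.03548159e-04 -9.99999994e-01]] [-0.25582037 -0.57175192 -1.05860132]
```

View pics/scene0.png

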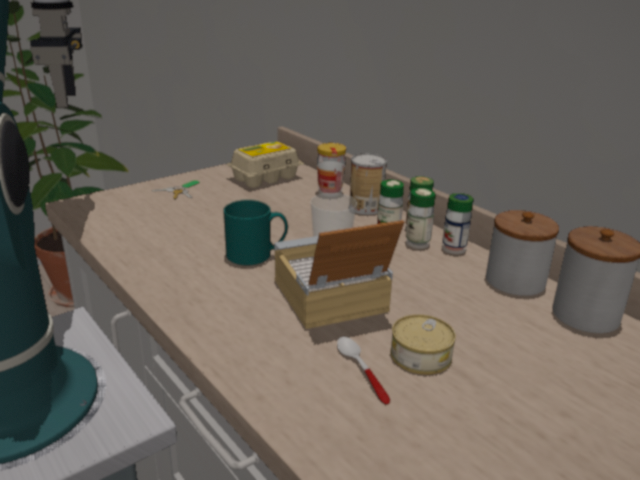

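View pics/top0.png

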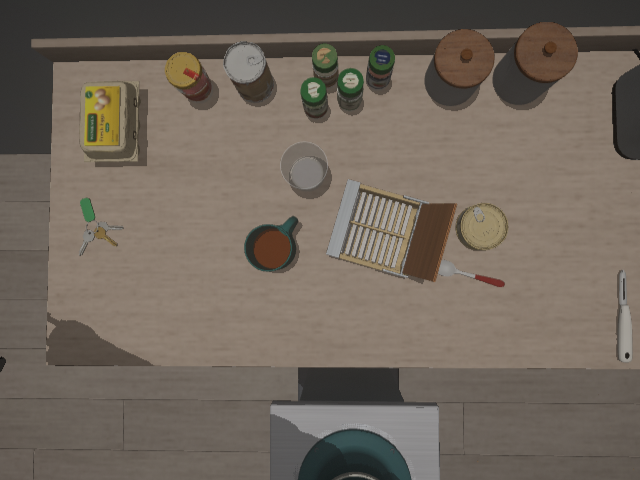

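The scene shows the flap raised and leaning back, with its edge at about (360,240). The top view has the hinge side at (430,240), facing the tin at (483,227), and the lip at (343,218). The network points agree with both pictures. Box +x is at about 71°, its centre is near (0.4825, -0.042) and the flap angle is about 1.93.

Plan: keep the fingers shut and pointing down, and sweep the flap over from the hinge side.

```bash
cat > h.py <<'E'
from station import *
import numpy as np
H=np.array([0.4615,-0.104]); L=np.array([0.499,0.007])
u=(L-H)/np.linalg.norm(L-H); C=(H+0.066*u+L-0.051*u)/2
def rot(s):
    x=np.array([*(s*u),0.]); z=np.array([0,0,-1.]); return np.c_[x,np.cross(z,x),z]
def P(f,z):  # finger front-bottom corner at box x=f, height z
    return np.array([*(C+(f-0.010)*u),z])
def st(m=""):
    s=env.sense(); p=s["ee_pos"]; w=s["wrist_force"]
    print(m,"t%.1f"%s["t"],"f=%.4f z=%.4f"%((p[:2]-C)@u+.01,p[2]),"Fu=%.1f Fz=%.1f"%(w[:2]@u,w[2]))
    return w[:2]@u,w[2]
E
python3 - <<'E'
from h import *
import cv2
print(u,C)
effector.grasp(5)
p=env.sense()["ee_pos"]; env.movel([*p[:2],0.30])
for s in (1,-1):
    q=solver.inverse_kinematics(P(-.13,.3),rot(s)); print(s,None if q is None else np.round(q,2))
s=min((1,-1),key=lambda s:9 if (q:=solver.inverse_kinematics(P(-.13,.3),rot(s))) is None else abs(q[6]))
env.reach(P(-.13,.30),rot(s)); st("above")
for n in ["flap_edge","lip_mouth","flap_hinge"]:
    for c in ["wrist","top"]:
        viewer.read_camera(c); print(c,n,[np.round(q["at"],3) for q in tip_of(c,n)[:1]])
p,d=viewer.read_camera("wrist"); cv2.imwrite("pics/w1.png",p[:,:,::-1])
E
```

```text
[0.32006597 0.94739526] [ 0.48265049 -0.04139454]
1 [-0.62  0.01  0.96  1.92 -0.01  1.22  0.02]
-1 [ 1.49  0.34 -1.41  1.82  0.35  1.29  2.81]
above t6.0 f=-0.1291 z=0.3000 Fu=0.7 Fz=-0.5
wrist flap_edge [array([ 0.453, -0.138,  0.169])]
top flap_edge [array([ 0.452, -0.141,  0.169])]
wrist lip_mouth [array([0.493, 0.006, 0.072])]
top lip_mouth [array([0.498, 0.008, 0.071])]
wrist flap_hinge [array([ 0.465, -0.103,  0.066])]
top flap_hinge [array([ 0.467, -0.101,  0.063])]
```

View pics/w1.png

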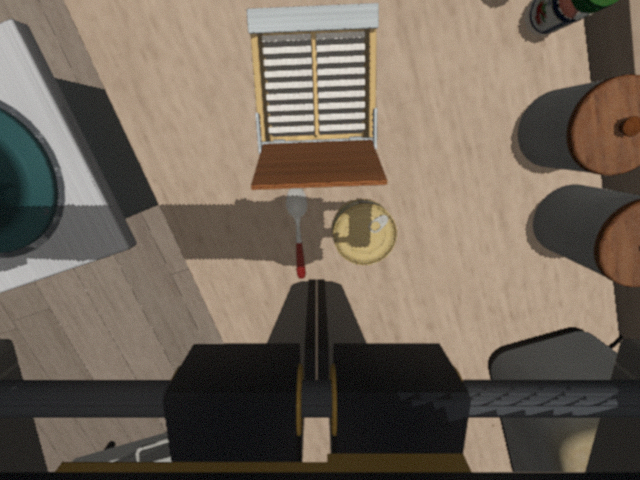

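The wrist picture shows the box square with the tool: lip at (313,18), flap edge at about (318,187), and the fingers centred on it behind the flap. Now I'll descend behind the flap, sweep it over and press it flat.

```bash
python3 - <<'E'
from h import *
import cv2
print("cam",np.round(viewer.camera_info("wrist")["T_tool_cam"][:3,3],3))
env.movel(P(-.135,.3)); env.movel(P(-.135,.119)); st("down")
for f in (-.10,-.075,-.046):
    env.movel(P(f,.119),rate=.08); st("sweep")
for a in np.radians([60,50,40,30,20,10,4]):
    env.movel(P(-.066+.06*np.cos(a)-.0025*np.sin(a),.064+.06*np.sin(a)+.0025*np.cos(a)),rate=.08); F=st("arc%d"%np.degrees(a))
z=.068
while F[1]<5 and z>.056:
    z-=.001; env.movel(P(-.005,z),rate=.03); F=st("press")
p,d=viewer.read_camera("scene"); cv2.imwrite("pics/s2.png",p[150:400,180:520,::-1].repeat(2,0).repeat(2,1))
E
```

```text
cam [ 0.08  -0.001 -0.204]
down t8.2 f=-0.1350 z=0.1196 Fu=-0.3 Fz=0.2
sweep t8.8 f=-0.0999 z=0.1191 Fu=-0.2 Fz=-0.7
sweep t9.3 f=-0.0746 z=0.1196 Fu=-1.1 Fz=6.3
sweep t9.8 f=-0.0457 z=0.1193 Fu=1.0 Fz=5.8
arc59 t10.1 f=-0.0378 z=0.1175 Fu=1.6 Fz=5.9
arc50 t10.3 f=-0.0271 z=0.1125 Fu=6.4 Fz=13.5
arc40 t10.6 f=-0.0161 z=0.1062 Fu=12.7 Fz=20.7
arc29 t10.9 f=-0.0155 z=0.0961 Fu=-0.0 Fz=-0.4
arc20 t11.2 f=-0.0113 z=0.0861 Fu=-1.0 Fz=-0.1
arc10 t11.5 f=-0.0075 z=0.0764 Fu=-0.2 Fz=-0.6
arc4 t11.7 f=-0.0064 z=0.0704 Fu=-0.1 Fz=-0.3
press t12.0 f=-0.0049 z=0.0669 Fu=-0.1 Fz=0.1
press t12.3 f=-0.0050 z=0.0660 Fu=-0.1 Fz=0.6
press t12.5 f=-0.0050 z=0.0650 Fu=0.8 Fz=0.2
press t12.8 f=-0.0050 z=0.0640 Fu=0.2 Fz=0.6
press t13.0 f=-0.0050 z=0.0629 Fu=0.6 Fz=0.2
press t13.3 f=-0.0050 z=0.0619 Fu=0.7 Fz=1.4
press t13.5 f=-0.0050 z=0.0609 Fu=-0.1 Fz=0.4
press t13.8 f=-0.0050 z=0.0599 Fu=-0.0 Fz=0.2
press t14.0 f=-0.0050 z=0.0589 Fu=0.1 Fz=1.3
press t14.3 f=-0.0050 z=0.0579 Fu=0.5 Fz=0.8
press t14.5 f=-0.0050 z=0.0569 Fu=-0.1 Fz=1.3
press t14.8 f=-0.0050 z=0.0559 Fu=0.1 Fz=0.9
```

View pics/s2.png

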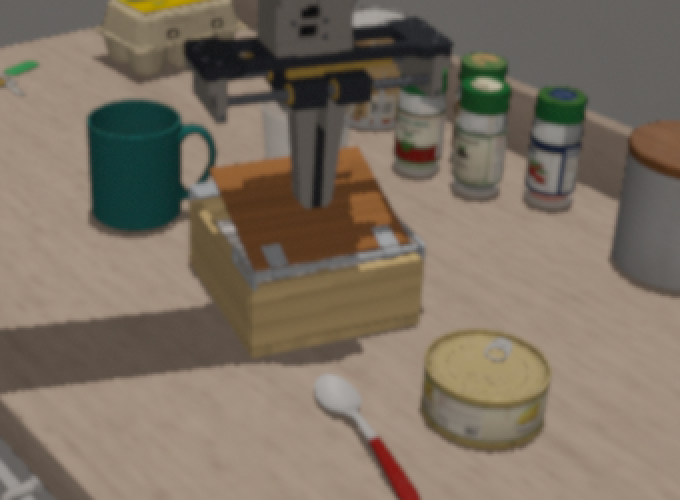

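The picture shows the flap folded over with the finger apparently on its outer face. The force reads zero at z=0.056, though, which doesn't fit a flap lying flat. I'll check with the wrist and top views plus depth.

```bash
python3 - <<'E'
from h import *
import cv2
a,d=viewer.read_camera("wrist")
for n in ["flap_edge","lip_mouth","flap_hinge","flap_nook","tea_box"]: print(n,[(np.round(q["at"],3),round(((q["at"][:2]-C)@u),3)) for q in tip_of("wrist",n)[:1]])
b,d2=viewer.read_camera("top")
for n in ["flap_edge","lip_mouth","flap_hinge","flap_nook","tea_box","tin","mug"]: print(n,[(np.round(q["at"],3),round(((q["at"][:2]-C)@u),3)) for q in tip_of("top",n)[:1]])
c,_=viewer.read_camera("scene")
cv2.imwrite("pics/w3.png",np.hstack([a[:300,170:470],cv2.resize(b[160:300,300:470],(364,300),interpolation=2)])[:,:,::-1])
# depth along wrist image -> points in world
s=env.sense();R=np.array(s["tcp_rot"]);i=viewer.camera_info("wrist");K=np.array(i["intrinsics"]);T=np.array(i["T_tool_cam"])
for col in (280,350):
  for r in range(0,300,15):
    z=d[r,col]; q=T@np.array([(col-K[0,2])/K[0,0]*z,-(r-K[1,2])/K[1,1]*z,-z,1]); w=R@q[:3]+s["ee_pos"]
    print(col,r,"x=%.3f z=%.3f"%((w[:2]-C)@u,w[2]),end="; ")
  print()
E
```

```text
flap_edge [(array([ 0.493, -0.003,  0.103]), np.float64(0.04))]
lip_mouth [(array([0.493, 0.004, 0.071]), np.float64(0.046))]
flap_hinge [(array([ 0.463, -0.104,  0.066]), np.float64(-0.065))]
flap_nook [(array([ 0.48 , -0.04 ,  0.088]), np.float64(0.0))]
tea_box [(array([ 0.479, -0.04 , -0.   ]), np.float64(0.0))]
flap_edge [(array([ 0.491, -0.008,  0.101]), np.float64(0.035))]
lip_mouth [(array([0.496, 0.008, 0.075]), np.float64(0.051))]
flap_hinge []
flap_nook []
tea_box [(array([ 0.483, -0.043, -0.002]), np.float64(-0.001))]
tin [(array([ 0.485, -0.24 , -0.   ]), np.float64(-0.188))]
mug [(array([0.459, 0.141, 0.001]), np.float64(0.165))]
280 0 x=0.148 z=0.002; 280 15 x=0.141 z=0.000; 280 30 x=0.132 z=0.000; 280 45 x=0.123 z=0.001; 280 60 x=0.114 z=0.002; 280 75 x=0.105 z=0.001; 280 90 x=0.096 z=0.000; 280 105 x=0.087 z=0.001; 280 120 x=0.074 z=0.072; 280 135 x=0.067 z=0.074; 280 150 x=0.059 z=0.073; 280 165 x=0.052 z=0.076; 280 180 x=0.041 z=0.047; 280 195 x=0.026 z=0.009; 280 210 x=0.034 z=0.103; 280 225 x=0.027 z=0.101; 280 240 x=0.019 z=0.098; 280 255 x=0.013 z=0.103; 280 270 x=0.001 z=0.091; 280 285 x=-0.008 z=0.088; 
350 0 x=0.148 z=0.001; 350 15 x=0.140 z=0.000; 350 30 x=0.132 z=-0.000; 350 45 x=0.123 z=0.002; 350 60 x=0.114 z=0.002; 350 75 x=0.105 z=0.000; 350 90 x=0.096 z=-0.001; 350 105 x=0.086 z=0.002; 350 120 x=0.074 z=0.073; 350 135 x=0.067 z=0.073; 350 150 x=0.059 z=0.075; 350 165 x=0.052 z=0.074; 350 180 x=0.041 z=0.046; 350 195 x=0.028 z=0.019; 350 210 x=0.035 z=0.104; 350 225 x=0.027 z=0.101; 350 240 x=0.019 z=0.097; 350 255 x=0.013 z=0.104; 350 270 x=0.001 z=0.091; 350 285 x=-0.009 z=0.087;
```

View pics/w3.png

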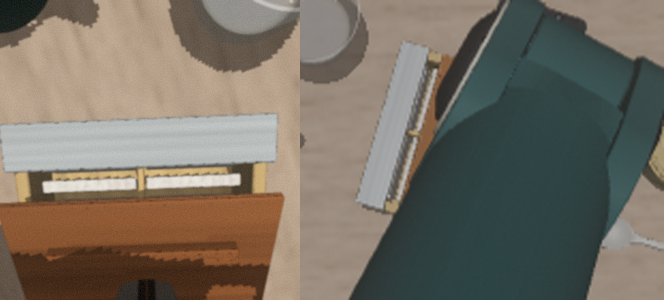

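```bash
python3 - <<'E'
from h import *
import cv2
a,d=viewer.read_camera("wrist"); s=env.sense()
print(s["gripper_width"],s["grasp_force"],s["ee_pos"])
print(np.round(d[270:400:8,317],3)); print(np.round(d[270:400:8,300],3))
cv2.imwrite("pics/w4.png",a[180:420,150:490,::-1].repeat(2,0).repeat(2,1))
i=viewer.camera_info("scene");K=np.array(i["intrinsics"]);R=np.array(i["rotation"])
def pr(p): q=R.T@(np.array(p)-i["eye"]); q=K@np.array([q[0],-q[1],-q[2]]); return q[:2]/q[2]
for dz in (0,.01,.02,.03): print(dz,pr(s["ee_pos"]+np.array([0,0,dz])))
E
```

```text
0.0007104865964442966 0.2531339490087703 [ 0.47784049 -0.0556349   0.05600236]
[0.18  0.182 0.174 0.173 0.173 0.175 0.173 0.173 0.207 0.213 0.217 0.221
 0.301 0.302 0.081 0.079 0.077]
[0.179 0.183 0.177 0.167 0.159 0.15  0.143 0.136 0.13  0.127 0.121 0.115
 0.081 0.077 0.077 0.076 0.074]
0 [334.48786151 268.92046679]
0.01 [334.74206372 263.31884079]
0.02 [334.99864338 257.66482521]
0.03 [335.25763399 251.95768163]
```

View pics/w4.png

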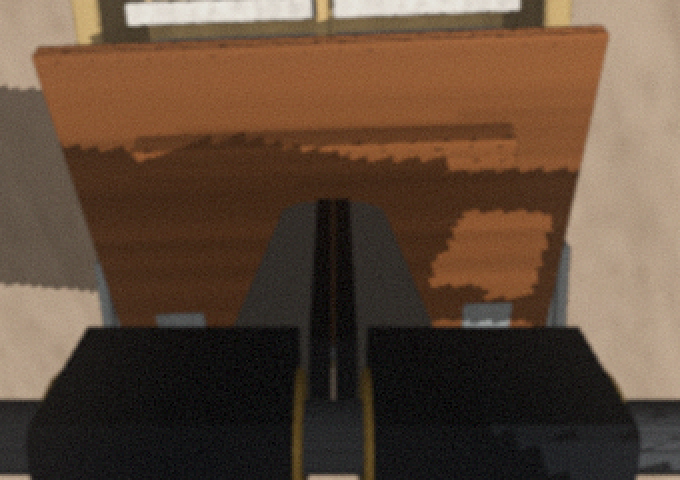

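The scene projection puts the visible fingertip about 30 mm behind the reported TCP, and the wrist view shows the tip sitting unoccluded on the flap. So the fingers are really about 29 mm shorter than stated. The flap is held at roughly 0.36 rad with the tip on the hinge side of the rib. I'll press on down with that offset in mind.

```bash
python3 - <<'E'
from h import *
F=(0,0); z=.056
while F[1]<5 and z>.026:
    z-=.0015 if z>.042 else .0007
    env.movel(P(-.005,z),rate=.04); F=st("press")
viewer.read_camera("wrist")
for n in ["flap_edge","lip_mouth","flap_hinge","flap_nook"]: print(n,[(np.round(q["at"],3),round(((q["at"][:2]-C)@u),3)) for q in tip_of("wrist",n)[:1]])
E
```

```text
press t15.9 f=-0.0049 z=0.0544 Fu=0.2 Fz=0.0
press t16.1 f=-0.0050 z=0.0529 Fu=0.5 Fz=0.2
press t16.4 f=-0.0051 z=0.0514 Fu=-0.3 Fz=0.1
press t16.6 f=-0.0050 z=0.0499 Fu=-0.9 Fz=1.6
press t16.9 f=-0.0051 z=0.0484 Fu=0.6 Fz=0.7
press t17.1 f=-0.0051 z=0.0469 Fu=0.7 Fz=0.7
press t17.4 f=-0.0051 z=0.0454 Fu=1.0 Fz=1.1
press t17.6 f=-0.0051 z=0.0439 Fu=-0.4 Fz=1.7
press t17.9 f=-0.0050 z=0.0424 Fu=0.2 Fz=1.5
press t18.1 f=-0.0051 z=0.0409 Fu=-0.3 Fz=0.7
press t18.4 f=-0.0050 z=0.0403 Fu=1.0 Fz=1.0
press t18.6 f=-0.0050 z=0.0396 Fu=1.1 Fz=0.6
press t18.9 f=-0.0050 z=0.0389 Fu=1.2 Fz=0.9
press t19.1 f=-0.0050 z=0.0382 Fu=0.6 Fz=0.6
press t19.4 f=-0.0050 z=0.0375 Fu=-0.6 Fz=1.3
press t19.6 f=-0.0050 z=0.0367 Fu=-0.1 Fz=1.4
press t19.9 f=-0.0050 z=0.0361 Fu=1.2 Fz=0.6
press t20.1 f=-0.0050 z=0.0353 Fu=0.6 Fz=1.4
press t20.4 f=-0.0050 z=0.0347 Fu=0.9 Fz=1.9
press t20.6 f=-0.0050 z=0.0340 Fu=1.2 Fz=1.1
press t20.9 f=-0.0050 z=0.0334 Fu=-0.6 Fz=4.4
press t21.1 f=-0.0049 z=0.0331 Fu=0.4 Fz=9.1
flap_edge [(array([0.496, 0.002, 0.062]), np.float64(0.045))]
lip_mouth [(array([0.495, 0.003, 0.073]), np.float64(0.046))]
flap_hinge [(array([ 0.466, -0.107,  0.065]), np.float64(-0.067))]
flap_nook [(array([ 0.482, -0.036,  0.064]), np.float64(0.004))]
```

The flap is flat: force rises at z=0.0334 and the networks put the edge at 62 mm. Now I'll slide toward the rib while holding it down.

```bash
python3 - <<'E'
from h import *
z=.0331; f=-.005; hi=0
while f<.046:
    f+=.003 if f<.008 else .002
    env.movel(P(f,z),rate=.04); F=st("slide")
    if F[1]<4: z-=.0004
    if F[1]>14: z+=.0004
    hi=hi+1 if F[0]<-13 else 0
    if f>.032 and hi: break
viewer.read_camera("wrist")
for n in ["flap_edge","lip_mouth","flap_hinge","flap_nook"]: print(n,[(np.round(q["at"],3),round(((q["at"][:2]-C)@u),3)) for q in tip_of("wrist",n)[:1]])
E
```

```text
slide t21.6 f=-0.0028 z=0.0333 Fu=-2.3 Fz=6.2
slide t21.9 f=-0.0000 z=0.0333 Fu=-1.6 Fz=6.7
slide t22.1 f=0.0031 z=0.0332 Fu=-3.3 Fz=5.1
slide t22.4 f=0.0066 z=0.0332 Fu=-3.0 Fz=4.8
slide t22.6 f=0.0102 z=0.0331 Fu=-2.2 Fz=4.1
slide t22.9 f=0.0122 z=0.0331 Fu=-3.0 Fz=4.5
slide t23.1 f=0.0140 z=0.0331 Fu=-4.0 Fz=5.6
slide t23.4 f=0.0158 z=0.0331 Fu=-4.1 Fz=4.9
slide t23.6 f=0.0179 z=0.0331 Fu=-5.0 Fz=4.4
slide t23.9 f=0.0200 z=0.0331 Fu=-4.5 Fz=5.2
slide t24.1 f=0.0221 z=0.0331 Fu=-4.1 Fz=4.9
slide t24.4 f=0.0241 z=0.0331 Fu=-4.3 Fz=4.6
slide t24.6 f=0.0261 z=0.0330 Fu=-3.6 Fz=4.8
slide t24.9 f=0.0281 z=0.0330 Fu=-4.7 Fz=6.1
slide t25.1 f=0.0301 z=0.0330 Fu=-4.5 Fz=5.2
slide t25.4 f=0.0321 z=0.0330 Fu=-4.4 Fz=6.1
slide t25.6 f=0.0341 z=0.0330 Fu=-5.2 Fz=5.1
slide t25.9 f=0.0354 z=0.0330 Fu=-5.9 Fz=6.3
slide t26.1 f=0.0355 z=0.0329 Fu=-10.7 Fz=7.0
slide t26.4 f=0.0362 z=0.0329 Fu=-12.9 Fz=7.1
slide t26.6 f=0.0377 z=0.0329 Fu=-13.5 Fz=7.5
flap_edge []
lip_mouth [(array([0.496, 0.006, 0.075]), np.float64(0.049))]
flap_hinge []
flap_nook [(array([ 0.489, -0.013,  0.066]), np.float64(0.029))]
```

The end stop was reached at f≈0.0355, as predicted, with the force jumping there. I'll back off slightly, lift and check.

```bash
python3 - <<'E'
from h import *
import cv2
env.movel(P(.033,.0345),rate=.05); env.movel(P(.03,.12),rate=.1); env.movel(P(-.02,.25)); st()
a,d=viewer.read_camera("wrist")
for n in ["flap_edge","lip_mouth","flap_hinge","flap_nook","tin","mug","glass"]: print(n,[(np.round(q["at"],3),round(((q["at"][:2]-C)@u),3)) for q in tip_of("wrist",n)[:1]])
cv2.imwrite("pics/w5.png",a[:,:,::-1])
E
```

```text
t29.3 f=-0.0198 z=0.2492 Fu=-0.3 Fz=0.1
flap_edge []
lip_mouth [(array([0.494, 0.008, 0.071]), np.float64(0.051))]
flap_hinge [(array([ 0.469, -0.084,  0.063]), np.float64(-0.045))]
flap_nook [(array([ 0.492, -0.013,  0.066]), np.float64(0.03))]
tin [(array([ 0.485, -0.239,  0.004]), np.float64(-0.186))]
mug [(array([ 0.48 , -0.037,  0.   ]), np.float64(0.004))]
glass [(array([ 0.59 ,  0.089, -0.002]), np.float64(0.158))]
```

View pics/w5.png

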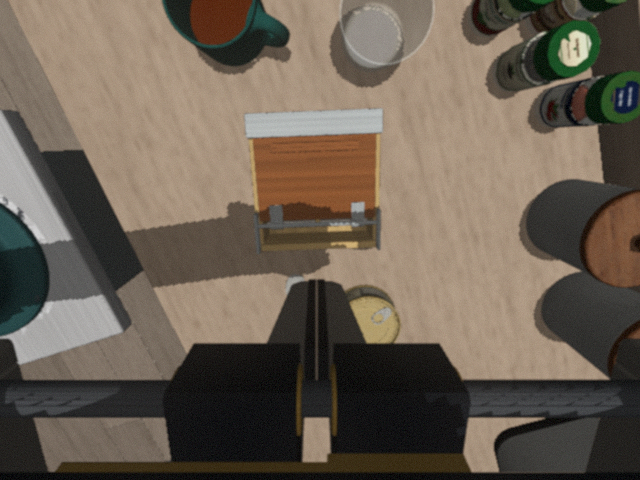

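The picture shows the flap lying flat with its front edge under the lip at (313,135) and the hinge slid forward to about row 222, which is a slide of around 21 mm. The hand is clear, so I'm handing in.

```bash
python3 -c "
from station import *
print(workorder.finish_job())"
```

```text
the job is handed in; nothing more can be done
None
```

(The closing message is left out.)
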